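# Lock the coffee grinder's burr carrier with its index pin

### The job

The coffee grinder has just been cleaned and its burr carrier still turns loosely. Take the steel index pin out of the wooden stand, stand it in the guide hole of the grinder's cover ring and let go, then turn the knurled knob of the carrier until the pin drops through one of the hidden index holes, and press the pin fully home so that its head sits on the guide boss. Work by feel: never force the pin down on the carrier or wrench the carrier against the pin, press it home gently, and leave the pick in the stand and the things round about where they are.

Things in the scene. Friction and masses are not known exactly. Their poses are not given: they have to be found in the camera images.
- grinder: Coffee grinder without its hopper, fixed on the worktop: black base 180x136 mm, round aluminium body, flat cover ring 128 mm across, its top 120 mm above the worktop. Origin: on its vertical axis at the worktop; z up, y from the axis towards the guide boss, -x towards the chute at its front
- guide_mouth (a point): Centre of the mouth of the guide hole, 134 mm above the worktop: a steel boss 17 mm across on the cover ring, 50 mm from the grinder's axis. Vertical hole 9.6 mm wide with a 2.5 mm countersink, 28 mm down to the carrier's flange; in line below the flange a blind bore takes the pin's end
- knob (a point): Centre (half-way up) of the round knurled knob of the burr carrier, on the grinder's axis, 158 mm above the worktop: 48 mm across, from 142 to 174 mm high, no mark on it. Turns endlessly either way about the vertical with a light drag of about 0.06 Nm and stays where it is left. Against a pin in a hole it must not be turned with more than about 0.5 Nm
- pin_head (a point): Steel index pin, about 60 g, 76 mm long, upright; this point is the middle of its knurled cylindrical head (18 mm across, 24 mm tall). Below the head a shank 8 mm across and 52 mm long with a chamfered foot. At the start it stands 30 mm deep in one of the two holes of the wooden stand
- pin_foot (a point): Centre of the pin's foot, 64 mm below the middle of the head; z points to the head. With the head on the guide boss (home) it is 24 mm lower than on the flange. After dropping through the flange it is stopped by a sprung ball in the bore: about 5 to 10 N press it the last 7 to 9 mm, and the ball then grips it
- pick_handle (a point): Middle of the tapered wooden handle (21 mm across, 54 mm tall) of the burr pick that stands in the other hole of the stand, 64 mm from the pin; to be left there
- stand: Brown wooden tool stand, 56x116 mm, 38 mm tall, fixed on the chopping board (20 mm thick); two holes 64 mm apart along its y axis; origin under its middle
- hopper: Clear plastic hopper of the grinder, stood on its wide rim: 125 mm across, 112 mm tall; bystander, origin under it
- coffee_jar: Glass jar with a screw lid, 63x63x90 mm, on the board; bystander, origin under it
- tamper: Tamper with a steel foot 58 mm across and a wooden grip, 78 mm tall, at the left; bystander, origin under it
- flange (a point): Centre of the top face of the carrier's flange, 106 mm above the worktop, hidden by the cover; 8 mm thick, six index holes 10.4 mm wide, evenly 60 degrees apart, 50 mm from the axis like the guide hole. Unknown how far the nearest is from the guide at the start (not in line). A pin standing on the flange drops 15 to 17 mm by its weight when a hole comes under it

How it is judged:
By the outcome, as a careful person would: the job done as asked, in the order asked, and still so for the second after the job is handed in, with the robot touching nothing.
It also fails if it takes over 72 s, if anything falls off the work surface, if the arm or the gripper's body presses on something with over 40 N, if the wrist force passes 120 N, or if a joint passes its speed limit or range.

### The arm

A 7-joint arm with a two-finger parallel gripper is mounted at the origin on a cart in front of the work surface, level with it; the furniture and walls round the work are solid. World frame = base frame: x ahead of the robot, y to its left, z up, the work surface at z = 0. Lengths are in mm, angles in rad, forces in N, time in s.
With the tool pointing down it reaches from about 425 to 800 mm from the base axis. Payload 8.3 kg.
Tool frame: the origin (TCP) lies between the finger pads; the fingertips stand 22 mm ahead of it and the grasp point (between the pads) lies 3 mm ahead of it; z points along the fingers, y is the line along which they close (so a half turn about z gives the same grasp; the last joint's range is limited). The gripper opens to 85 mm and grips with 20 to 120 N. Pads are 22 mm wide; open, the fingers measure 114 mm over their backs; the gripper's body (76 mm by 85 mm) begins 54 mm behind the grasp point. The pads swing forward as they close: fully open they stand 13 mm farther back than shut.
Start: joints at [-1.199, 0.383, 0.016, 1.37, -0.006, 1.388, -0.046], TCP at [263.218, 566.852, 253.279] pointing down, gripper open.
Joint ranges: [-2.95, 2.95], [-0.25, 2.06], [-1.52, 1.56], [0.18, 2.33], [-1.44, 4.58], [0.02, 2.06], [-3.01, 3.01]. Speed limits (rad/s): [2.39, 2.39, 3.01, 3.01, 3.14, 3.14, 3.14].

### API

Orientations are given as a rotation vector (axis times angle).
In Python, from cell import env, eoat, solver, observe, viewer gives the robot as it stands. The module is installed in compiled form; this text tells all that it offers. Calls block until the motion is done:
- env.move_to(position, orientation): joint-space move of the TCP to a pose.
- env.move_linear(position, v=150, rot=None, force_limit=None): straight line of the TCP; rot=None keeps the orientation; v is the mean speed in mm/s. With force_limit (N) it stops when the force on the tool has changed by that much, and returns True; else False.
- env.set_joints(angles): joint-space move.
- eoat.move_gripper(opening): finger opening in mm; the grip force is fixed at half the most; returns when the fingers have stopped.
- env.sleep(seconds).
- solver.solve_ik(position, orientation): joint angles nearest the present ones, or None.
- observe(): the state.
- viewer.read_camera(name): name is "scene" or "top" or "wrist"; returns (picture, depth): 420x560x3 uint8, blue, green, red; 420x560 float32, mm along the optical axis (not along the pixel's ray), 0 where there is no reading.
- viewer.get_calibration(name): a dict with "fx", "fy", "cx", "cy" (pixels), "extrinsics" (4x4, takes a point from camera to world coordinates). Camera axes: x right, y down, z forward; pixel columns grow to the right and rows downward; lengths in mm; the calibration is good to about 2 mm. A picture is of the moment at which its call begins: read the wrist's pose just before it. get_calibration takes no time and is no camera call; for the wrist camera it gives the pose at the moment of the call.
A pose or a line that the arm cannot do raises env.MotionError and nothing moves.
- env.finish_job(): hands the job in; it is judged then, once.
Trained networks look in the newest picture that a camera, given by its name, has taken for a name from the list of things; names that differ only in an ending like _2 or _b are one class to them, and where a whole thing is asked for, a point or a joint stands for the part that bears it (a point fixed in the world has none). Each returns a list of dicts, best first, with "score" (0 to 1); they miss things now and then, are a little off and sometimes report something else, mostly with a low value. They report only what shows in the picture. A call takes as long as a camera call.
- viewer.regions_of(camera, thing): "pixels" (420x560 bool, what is visible of it) and "extent" ([left, top, right, bottom] in pixels, round what is visible of it).
The state is a dict: "time": time; "joint_pos": joint angles; "qvel": joint speeds; "joint_torque": joint torques, N m; "tool_pos": TCP position; "orientation": TCP orientation; "force": force on the tool from outside, world axes, zero at the start; "wrist_torque": the same for the moment, N m; "grip_width": finger opening in mm; "grip_force": force on a finger pad.
Only numpy, scipy, OpenCV 4.12 (cv2) and the standard library are available. Lean on these libraries where they do the work, as an engineer would, in place of code of your own. Each camera call takes 0.05 s, during which the arm holds its last target. There are 200 camera calls.

## Working session

There is one attempt and no reset: what is moved stays moved. The work goes in short steps, each a Python script; the robot and the scene stay as the last script left them, time stands still between calls to the robot, and variables do not carry over. Pictures are saved under pics/ and viewed, at most 10 in all, crops included, and the job is handed in when it is done.

```bash
mkdir -p pics; cat > h.py <<'E'
import numpy as np, cv2
from cell import env, eoat, solver, observe, viewer
def pts(cam, mask, d, K=None):
    K=K or viewer.get_calibration(cam); v,u=np.nonzero(mask&(d>0)); z=d[v,u]
    p=np.c_[(u-K["cx"])/K["fx"]*z,(v-K["cy"])/K["fy"]*z,z,np.ones_like(z)]
    return (np.asarray(K["extrinsics"])@p.T).T[:,:3]
def proj(cam,p):
    K=viewer.get_calibration(cam); q=np.linalg.inv(K["extrinsics"])@np.r_[p,1]
    return K["fx"]*q[0]/q[2]+K["cx"],K["fy"]*q[1]/q[2]+K["cy"]
E
python3 - <<'E'
from h import *
s=observe();print({k:np.round(v,3) for k,v in s.items()})
ims=[]
for c in ["scene","top"]:
    im,d=viewer.read_camera(c); ims.append(im); np.save(c+".npy",d)
    for t in ["pin_head","guide_mouth","knob","pick_handle","grinder","stand","hopper","coffee_jar","tamper"]:
        r=viewer.regions_of(c,t)
        for x in r[:1]:
            p=pts(c,x["pixels"],d)
            if len(p): print(c,t,round(x["score"],2),x["extent"],len(p),"lo",np.percentile(p,3,0).round(),"hi",np.percentile(p,97,0).round())
    cv2.imwrite(f"pics/{c}.png",im)
    print(np.round(viewer.get_calibration(c)["extrinsics"],2).tolist())
E
```

```text
{'time': np.float64(0.0), 'joint_pos': array([-1.199,  0.384,  0.016,  1.371, -0.006,  1.388, -0.046]), 'qvel': array([ 0.001,  0.   , -0.001, -0.001, -0.001, -0.   ,  0.002]), 'joint_torque': array([ 0.0000e+00, -6.2759e+01,  8.4400e-01, -3.7182e+01,  1.6000e-02,
        1.4000e-02, -0.0000e+00]), 'tool_pos': array([263.037, 566.439, 252.272]), 'orientation': array([-6.770e-01, -3.067e+00,  3.000e-03]), 'force': array([ 1.066, -0.671, -0.105]), 'wrist_torque': array([-0.041, -0.017, -0.002]), 'grip_force': np.float64(0.0), 'grip_width': np.float64(85.366)}
scene pin_head 0.68 [275.1, 222.1, 277.2, 237.3] 84 lo [498. 178.  63.] hi [510. 191. 103.]
scene guide_mouth 0.79 [357.5, 163.4, 435.7, 242.7] 3102 lo [ 374. -265.    9.] hi [ 523. -146.  166.]
scene knob 0.65 [360.5, 163.9, 432.2, 242.2] 3205 lo [ 374. -273.    7.] hi [ 529. -146.  168.]
scene pick_handle 0.6 [253.7, 226.6, 259.8, 247.6] 167 lo [481. 238.  62.] hi [500. 255. 118.]
scene grinder 0.57 [358.0, 164.0, 432.5, 235.7] 3263 lo [ 374. -276.    5.] hi [ 534. -146.  168.]
scene stand 0.96 [244.9, 235.3, 290.4, 268.9] 1080 
[... 676 characters left out ...]
. -277.   15.] hi [ 543. -150.  175.]
top pick_handle 0.42 [213.7, 228.0, 225.9, 243.3] 73 lo [484. 233.  92.] hi [504. 250. 121.]
top grinder 0.73 [378.0, 205.8, 460.8, 286.7] 4701 lo [ 377. -275.   15.] hi [ 542. -151.  175.]
top stand 0.75 [212.5, 221.7, 262.7, 255.1] 977 lo [469. 156.  25.] hi [528. 261.  62.]
top hopper 0.91 [319.2, 144.9, 369.3, 192.3] 1666 lo [ 606. -106.    6.] hi [702.  -4. 114.]
top coffee_jar 0.81 [252.6, 141.3, 280.2, 173.8] 803 lo [651. 104.  29.] hi [708. 159. 113.]
top tamper 0.86 [158.7, 261.2, 181.4, 281.7] 429 lo [383. 351.   5.] hi [431. 390.  78.]
[[-0.03, -0.99, 0.12, 437.25], [-1.0, 0.03, -0.01, 94.07], [0.0, -0.12, -0.99, 965.48], [0.0, 0.0, 0.0, 1.0]]
```

```bash
python3 - <<'E'
from h import *
a=cv2.imread("pics/top.png");b=cv2.imread("pics/scene.png")
cv2.imwrite("pics/v1.png",np.vstack([cv2.resize(a[130:310,150:470],(640,360))[:300],cv2.resize(b[150:290,215:455],(640,373))[:300]]))
for c in ["top","scene"]:
    d=np.load(c+".npy"); p=pts(c,np.ones(d.shape,bool),d)
    m=(abs(p[:,0]-460)<120)&(abs(p[:,1]+215)<100)
    for lo,hi in [(168,180),(128,139),(114,126)]:
        q=p[m&(p[:,2]>lo)&(p[:,2]<hi)]
        if len(q): print(c,lo,len(q),q.min(0).round(),q.max(0).round(),q.mean(0).round(1))
# wrist view of stand
x=np.array([506,190,270.])
from scipy.spatial.transform import Rotation as R
s=observe(); print(s["orientation"])
K=viewer.get_calibration("wrist");print(np.round(K["extrinsics"],2).tolist(),K["fx"],K["cx"],s["tool_pos"])
E
```

```text
top 168 427 [ 447. -239.  168.] [ 495. -193.  179.] [ 470.6 -215.   173.8]
top 128 42 [ 452. -176.  128.] [ 467. -160.  137.] [ 459.6 -167.5  133. ]
top 114 2056 [ 407. -280.  114.] [ 534. -152.  126.] [ 469.7 -212.8  120.4]
scene 168 97 [ 447. -236.  168.] [ 490. -192.  175.] [ 468.2 -211.2  171.9]
scene 128 60 [ 450. -223.  128.] [ 484. -157.  139.] [ 461.1 -190.4  132.1]
scene 114 537 [ 406. -280.  114.] [ 534. -149.  126.] [ 460.2 -203.9  118.6]
[-6.77567946e-01 -3.06757949e+00  9.56436738e-05]
[[0.42, 0.88, 0.24, 203.79], [0.91, -0.41, -0.11, 594.4], [-0.0, 0.26, -0.97, 372.46], [0.0, 0.0, 0.0, 1.0]] 302.49764645187895 274.35545234427207 [263.22752981 566.84967889 253.26580491]
```

View pics/v1.png

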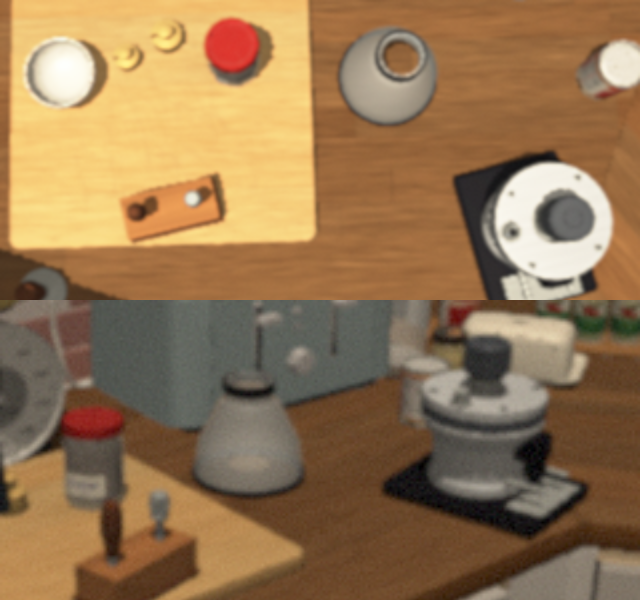

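```bash
cat >> h.py <<'E'
from scipy.spatial.transform import Rotation as R
def ori(deg):
    a=np.radians(deg); c,s=np.cos(a),np.sin(a)
    return R.from_matrix(np.array([[-s,c,0],[c,s,0],[0,0,-1.]])).as_rotvec()
E
python3 - <<'E'
from h import *
for n,p,y in [("pin",[506,181,250],11),("pinlo",[506,181,95],11),("gr",[460,-168,250],13),("grlo",[460,-168,173],13)]+[("k%d"%y,[470,-215,168],y) for y in(-40,-20,13,45,60)]:
    q=solver.solve_ik(p,ori(y)); print(n,None if q is None else np.round(q,2))
env.move_to([506,181,250],ori(11)); print(observe()["time"])
K=viewer.get_calibration("wrist"); im,d=viewer.read_camera("wrist"); cv2.imwrite("pics/w1.png",im)
p=pts("wrist",np.ones(d.shape,bool),d,K)
for t in ["pin_head","pick_handle"]:
    for x in viewer.regions_of("wrist",t)[:1]:
        q=pts("wrist",x["pixels"],d,K); top=q[q[:,2]>np.percentile(q[:,2],97)-4]
        print(t,x["score"],x["extent"],len(q),np.percentile(q,3,0).round(1),np.percentile(q,97,0).round(1),"top",len(top),top.mean(0).round(1),((top.min(0)+top.max(0))/2).round(1))
E
```

```text
pin [-0.76  0.2   0.42  1.63 -0.08  1.33 -0.14]
pinlo [-0.73  0.35  0.4   1.83 -0.16  1.   -0.08]
gr [-0.58  0.11  0.94  1.77 -0.09  1.31  0.61]
grlo [-0.59  0.22  1.    1.88 -0.2   1.15  0.71]
k-40 [-0.47  0.32  1.01  1.82 -0.3   1.16 -0.06]
k-20 [-0.47  0.32  1.01  1.82 -0.3   1.16  0.29]
k13 [-0.47  0.32  1.02  1.82 -0.3   1.16  0.87]
k45 [-0.45  0.31  0.99  1.82 -0.28  1.16  1.41]
k60 [-0.46  0.31  0.99  1.82 -0.29  1.16  1.68]
2.6667
pin_head 0.65 [265.2, 186.4, 288.4, 213.4] 372 [498.8 173.1  56.1] [514.7 188.9 103.5] top 274 [506.8 180.6 101.9] [506.9 180.2 102.2]
pick_handle 0.92 [260.8, 115.9, 286.7, 147.6] 478 [484.9 234.2 101.8] [502.5 252.  119.1] top 252 [493.7 242.9 117.2] [493.7 242.9 117.5]
```

View pics/w1.png

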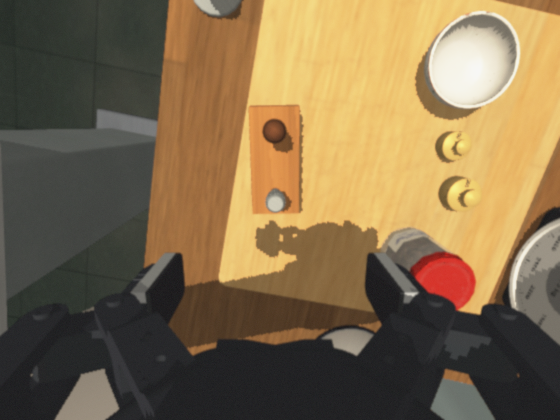

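```bash
python3 - <<'E'
from h import *
P=np.array([506.8,180.5]); o=ori(11.5)
eoat.move_gripper(50)
env.move_linear([*P,150],rot=o); print(env.move_linear([*P,96],v=60,force_limit=8))
eoat.move_gripper(0); s=observe(); print(s["grip_width"],s["grip_force"],s["force"],s["tool_pos"])
env.move_linear([*P,160],v=80); env.move_linear([*P,270]); s=observe(); print(s["grip_width"],s["force"],s["time"])
env.move_to([468,-200,275],ori(12.8))
K=viewer.get_calibration("wrist"); im,d=viewer.read_camera("wrist"); cv2.imwrite("pics/w2.png",im)
np.save("w2.npy",d); p=pts("wrist",np.ones(d.shape,bool),d,K)
m=(np.hypot(p[:,0]-470,p[:,1]+215)<70)
for lo,hi in [(169,180),(129,138),(116,125)]:
    q=p[m&(p[:,2]>lo)&(p[:,2]<hi)]
    if len(q): print(lo,len(q),q.min(0).round(1),q.max(0).round(1),q.mean(0).round(1))
q=p[m&(p[:,2]>129)&(p[:,2]<138)&(np.hypot(p[:,0]-459.6,p[:,1]+167.5)<14)]; print(len(q),q.mean(0),((q.min(0)+q.max(0))/2))
print("boss px",proj("wrist",[459.6,-167.5,134]),"knob",proj("wrist",[470.5,-215.5,174]),observe()["time"])
E
```

```text
False
16.254618859749257 58.387911915779114 [-0.51037957 -0.18205899  3.43231694] [507.01432342 180.6417402   96.41858557]
16.384636418888206 [-0.37388212  0.424511   -0.48115739] 7.3583
169 1725 [ 447.2 -236.7  169.1] [ 493.8 -193.   174.9] [ 469.1 -210.1  172.1]
129 194 [ 451.1 -175.7  129.2] [ 467.2 -159.7  134.4] [ 459.2 -167.9  131.7]
116 8282 [ 407.1 -268.7  116. ] [ 533.8 -152.9  124.8] [ 466.4 -199.9  118.6]
194 [ 459.15129652 -167.92613224  131.71743773] [ 459.14512129 -167.73474955  131.78361795]
boss px (np.float64(271.7370175859375), np.float64(165.39366781285804)) knob (np.float64(271.17668866770157), np.float64(235.7939051430155)) 8.8333
```

View pics/w2.png

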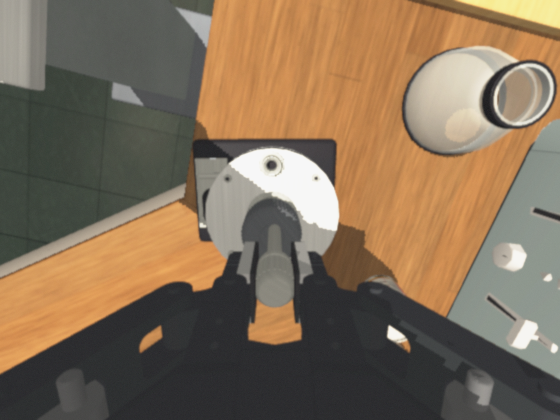

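```bash
python3 - <<'E'
from h import *
G=np.array([459.2,-167.8])
print("foot px",proj("wrist",np.r_[observe()["tool_pos"][:2],observe()["tool_pos"][2]-68.4]))
env.move_linear([*G,225],rot=ori(12.8)); env.move_linear([*G,207],v=60)
env.sleep(.2); f0=observe()["force"]
h=env.move_linear([*G,177.5],v=20,force_limit=4)
s=observe(); print(h,s["tool_pos"],s["force"]-f0,s["wrist_torque"],s["grip_width"],s["time"])
E
```

```text
foot px (np.float64(273.867707538712), np.float64(228.7146576132653))
False [ 459.28010466 -167.84782722  177.62828337] [0.96097957 0.10974997 0.65337105] [-0.05675434  0.01064118  0.02878382] 16.104039534673344 11.6583
```

```bash
cat >> h.py <<'E'
def pinz():
    K=viewer.get_calibration("wrist"); im,d=viewer.read_camera("wrist")
    p=pts("wrist",np.ones(d.shape,bool),d,K)
    q=p[(np.hypot(p[:,0]-459.2,p[:,1]+167.8)<9)&(p[:,2]>125)&(p[:,2]<190)]
    return im,(np.percentile(q[:,2],80).round(1),len(q),q[q[:,2]>np.percentile(q[:,2],80)-4].mean(0).round(1)) if len(q)>5 else None
E
python3 - <<'E'
from h import *
G=np.array([459.2,-167.8])
eoat.move_gripper(45); print(observe()["force"])
env.move_linear([*G,250],v=120)
print(pinz()[1])
y=12.8; C=np.array([470.3,-215.5])
env.move_linear([*C,250],rot=ori(y-33)); eoat.move_gripper(62)
im,r=pinz(); print(r, observe()["time"]); cv2.imwrite("pics/w3.png",im)
E
```

```text
[-0.18885151  0.62450005 -0.23264154]
(np.float64(180.4), 888, array([ 459.8, -168.3,  179.9]))
(np.float64(180.7), 655, array([ 460.4, -168.8,  180.1])) 13.9333
```

View pics/w3.png

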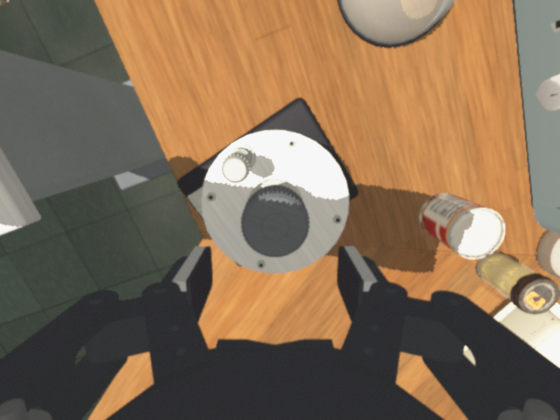

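```bash
cat > turn.py <<'E'
from h import *
import sys
def turn(C,y0,y1,step,z=168):
    t0=observe()["wrist_torque"][2]; n=0
    for y in np.arange(y0+step,y1+step/2,step):
        env.move_linear([*C,z],rot=ori(y),v=60)
        s=observe(); tq=s["wrist_torque"][2]; r=pinz()[1]; n+=1
        if n%6==1: print(round(y,1),round(tq-t0,3),s["force"].round(1),r and r[0],r and r[1],round(s["time"],2))
        if r and r[1]>30 and r[0]<174 or abs(tq-t0)>0.25:
            print("STOP",y,tq-t0,s["force"].round(1),r); return y
    return y
E
python3 - <<'E'
from turn import *
C=np.array([470.3,-215.5])
env.move_linear([*C,190],v=150); print(env.move_linear([*C,168],v=60,force_limit=8))
eoat.move_gripper(0); s=observe(); print(s["grip_width"],s["force"],s["wrist_torque"],s["tool_pos"],s["time"],pinz()[1])
y=turn(C,-20.2,-11.4,1.2)
print(y,observe()["tool_pos"])
E
```

```text
False
46.67300463264602 [-1.9284628   1.19944116  6.45767343] [0.14186752 0.407881   0.05940862] [ 470.53483966 -215.68372913  168.61683276] 15.275 (np.float64(180.8), 1956, array([ 460.7, -168.7,  180.2]))
-19.0 -0.014 [-1.5  0.5  6.2] 180.8 1531 15.57
-11.8 -0.009 [-2.6  0.6  6.3] 180.8 1308 17.38
-11.800000000000004 [ 470.39077699 -215.63970303  168.61093282]
```

```bash
python3 - <<'E'
from turn import *
C=np.array([470.3,-215.5])
y=turn(C,-11.8,50,1.2)
s=observe(); print(y,s["tool_pos"],s["time"],s["wrist_torque"],pinz()[1])
E
```

```text
-10.6 0.087 [-2.8  2.   6.3] 180.8 1305 17.68
-3.4 0.136 [-3.7  0.6  6.7] 180.7 1348 19.48
STOP 0.19999999999999218 0.11227399563471135 [-4.2  1.8  7.6] (np.float64(164.5), 1536, array([ 458.1, -167.8,  163.8]))
0.19999999999999218 [ 470.20467373 -215.61628858  168.59402472] 20.425 [0.26637898 0.73767376 0.03929533] (np.float64(164.5), 1536, array([ 458.2, -167.8,  163.8]))
```

```bash
python3 - <<'E'
from h import *
C=np.array([470.3,-215.5]); G=np.array([459.0,-167.8])
eoat.move_gripper(62); env.move_linear([*C,245],v=150)
im,r=pinz(); print(r)
eoat.move_gripper(0)
env.move_linear([*G,245],rot=ori(12.8)); env.move_linear([*G,196],v=100); env.sleep(.2)
f0=observe()["force"]
h=env.move_linear([*G,182],v=15,force_limit=3); s=observe(); print("contact",h,s["tool_pos"],s["force"]-f0,s["time"])
h=env.move_linear([*G,179.5],v=8,force_limit=11); s=observe(); print("press",h,s["tool_pos"],s["force"]-f0,s["time"],pinz()[1])
E
```

```text
(np.float64(164.5), 598, array([ 458. , -167.9,  163.9]))
contact True [ 458.83243847 -167.5498178   186.07600549] [0.91291048 1.37541083 0.41307877] 24.0667
press False [ 459.45218745 -168.01490562  180.2198543 ] [-1.80361843  1.40338354  7.31064033] 25.0667 (np.float64(151.6), 209, array([ 457.7, -160.5,  153.6]))
```

```bash
python3 - <<'E'
from h import *
G=np.array([459.0,-167.8])
for z in (179,178.3,177.6,177):
    h=env.move_linear([*G,z],v=6,force_limit=6); s=observe(); print(z,h,s["tool_pos"][2],s["force"])
    if h or s["force"][2]>13: break
env.move_linear([*G,245],v=100); im,r=pinz(); print(r,observe()["time"],observe()["force"])
cv2.imwrite("pics/w4.png",im[60:360,120:440])
E
```

```text
179 False 180.01711242481818 [-1.65979571  1.38151532 10.32330487]
178.3 True 180.07945968217953 [-2.02925597  0.94892772  7.19401705]
(np.float64(156.9), 474, array([ 458.5, -166.7,  156.2])) 26.425 [-0.50182758  0.13649934 -0.00487854]
```

View pics/w4.png

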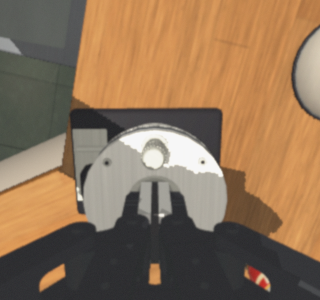

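```bash
python3 - <<'E'
from h import *
G=np.array([459.0,-167.8])
env.move_linear([*G,184],v=100); env.sleep(.2); f0=observe()["force"]
for z in (181.5,181,180.5,180,179.5,179,178.5,178):
    env.move_linear([*G,z],v=6); env.sleep(.1); s=observe(); f=s["force"]-f0; print(z,s["tool_pos"].round(2),f.round(1))
    if f[2]>13: break
env.move_linear([*G,250],v=100); print(pinz()[1],observe()["time"])
E
```

```text
181.5 [ 459.01 -167.82  181.52] [-0.3  0.8 -0.8]
181 [ 459.02 -167.81  181.02] [-0.5  0.5 -0.4]
180.5 [ 459.03 -167.82  180.53] [ 0.5 -0.8  1.2]
180 [ 459.25 -167.89  180.31] [ 0.2 -0.4  4.5]
179.5 [ 459.36 -168.04  180.09] [-0.6 -0.5  6.8]
179 [ 459.46 -168.13  179.95] [-2.   0.  11.6]
178.5 [ 459.54 -168.22  179.86] [-4.3  0.7 16.2]
(np.float64(156.9), 455, array([ 458.6, -166.7,  156.2])) 31.0667
```

```bash
python3 - <<'E'
from h import *
print(env.finish_job())
E
```

```text
the job is handed in; nothing more can be done
None
```

The job is handed in: the index pin dropped through an index hole after about 20° of knob turn. I pressed it onto a hard stop at the expected home height, at about 16 N at most, and the arm finished clear of everything, about 31 s into the 72 s allowed.

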